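# Shift the belt grinder's gearbox to third

## Task

Put the belt grinder's gearbox into third speed: push its gear lever through the gate and fully home in the corner slot whose tag has three studs, without pushing it into any of the other tagged slots on the way. Only push the lever, gently, with the fingers - do not grip it - and leave the other things on the bench where they are. Finish clear of everything.

Things in the scene. Friction and masses are not known exactly. Their poses are not given: they have to be found in the camera images.
- gearbox: Green gearbox fixed to the bench, housing 200 (x) x 160 (y) mm, top face 115 mm high, on a foot plate 230 x 190 x 12 mm. Origin: centre of its underside at bench level; axes along the housing, z up. A grey motor sticks out of the +x face to x = 250 mm, at most 106 mm high; a rubber wheel 96 mm across stands on the -y side, out to y = -130 mm.
- gate (a point): Centre of the gate's top, 127 mm above the gearbox's origin, same axes. Aluminium frame 84 (x) x 100 (y) x 12 mm with 14 mm wide slots: three legs along x at y = -30, 0, +30 mm, 64 mm long, joined at their middles by one cross slot along y (neutral, x = 0). The four ends of the outer legs are the tagged corner slots; the middle leg is untagged. Tongues between legs have round noses.
- knob (a point): Centre of the lever's black ball knob, 36 mm across, on a 10 mm steel stem rising through the gate. The lever tilts about a point 11 mm above the gearbox's origin. Knob in the gearbox's frame, mm: x = 180 sin(stroke), y = 180 cos(stroke) sin(cross), z = 11 + 180 cos(stroke) cos(cross). Upright z = 191; outer legs y = about +-47; ends of legs x = +-39. Site axes tilt with the lever.
- stroke (a joint): Lever tilt along the legs, rad, grows as the knob goes to the gearbox's +x. 0 = neutral (cross slot), +-0.22 = hard ends of the legs. Starts anywhere from -0.21 to 0.21. Stays where it is left: dry friction, about 2.8 N at the knob. Crossing between legs needs it within about 0.015 of 0; the round noses guide it a little beyond that.
- cross (a joint): Lever tilt across the legs, rad, grows as the knob goes to the gearbox's +y. 0 = middle leg (always the start), +-0.266 = middles of the outer legs, +-0.283 = hard stops; in a leg it has about 0.018 of play either way. Same dry friction as stroke.
- tag_one: Aluminium plate, 40 (gearbox x) x 50 (y) x 2 mm, on the gearbox's top face beside the end of one corner slot, which it names; carries one round stud at its middle: black, 13 mm across, 4 mm high. Origin: centre of its underside. In the gearbox's frame at x = +-70, y = +-49, z = 115 mm, corner differs from start to start; its slot is in the same corner (same signs of x and y).
- tag_two: Aluminium plate, 40 (gearbox x) x 50 (y) x 2 mm, on the gearbox's top face beside the end of one corner slot, which it names; carries two round studs in a row along y: black, 13 mm across, 4 mm high. Origin: centre of its underside. In the gearbox's frame at x = +-70, y = +-49, z = 115 mm, corner differs from start to start; its slot is in the same corner (same signs of x and y).
- tag_three: Aluminium plate, 40 (gearbox x) x 50 (y) x 2 mm, on the gearbox's top face beside the end of one corner slot, which it names; carries three round studs in a triangle: black, 13 mm across, 4 mm high. Origin: centre of its underside. In the gearbox's frame at x = +-70, y = +-49, z = 115 mm, corner differs from start to start; its slot is in the same corner (same signs of x and y).
- tag_four: Aluminium plate, 40 (gearbox x) x 50 (y) x 2 mm, on the gearbox's top face beside the end of one corner slot, which it names; carries four round studs in a square: black, 13 mm across, 4 mm high. Origin: centre of its underside. In the gearbox's frame at x = +-70, y = +-49, z = 115 mm, corner differs from start to start; its slot is in the same corner (same signs of x and y).
- oil_can: Bystander: can, 54 mm in diameter, 120 mm tall, standing on the bench on the gearbox's +y side. Origin: centre of its underside.
- bearing: Bystander: steel bearing ring lying on the bench, 52 mm in diameter, 16 mm high. Origin: centre of its underside.
- wrench: Bystander: steel wrench, 170 mm long, lying on the bench along its own x. Origin: near its middle, on its underside.
- scale_block: Bystander: dark wood block, 110 x 40 x 22 mm, lying on the bench. Origin: centre of its underside.

How it is judged:
At the end, for the whole second after the job is handed in: The lever rests in the corner slot beside the three-stud tag, at least 0.185 rad (84 %) of the way along its 0.22 rad stroke and at least 0.235 rad across; the bystanders are within 20 mm of where they stood ((value of joint stroke above 0.185 rad or value of joint stroke below -0.185 rad) and (value of joint cross above 0.235 rad or value of joint cross below -0.235 rad) and horizontal distance between knob and tag_three below 0.042 m and velocity of joint stroke between -0.05 and 0.05 rad/s and distance of each of oil_can, bearing, wrench, scale_block from where it was at the start of the episode below 0.02 m); the robot touches nothing.
It fails at once if the lever is pushed into a tagged slot other than the one with three studs (horizontal distance between knob and tag_one below 0.042 m or horizontal distance between knob and tag_two below 0.042 m or horizontal distance between knob and tag_four below 0.042 m).
It fails at once if the lever is squeezed or forced: more than 35 N between fingers and lever (contact force between the fingers and stroke above 35 N).
It fails at once if a bystander is moved by more than 20 mm or lifted (distance of any of oil_can, bearing, wrench, scale_block from where it was at the start of the episode above 0.02 m).
It also fails if it takes over 51 s, if anything falls off the work surface, if the arm or the gripper's body presses on something with over 40 N, if the wrist force passes 120 N, or if a joint passes its speed limit or range.

## Robot

A 7-joint arm with a two-finger parallel gripper is mounted at the origin on the work surface. World frame = base frame: x ahead of the robot, y to its left, z up, the work surface at z = 0. Lengths are in m, angles in rad, forces in N, time in s.
With the tool pointing down it reaches from about 0.4 to 0.85 m from the base axis. Payload 10.4 kg.
Tool frame: the origin (TCP) lies at the very end of the fingers, on their centre line; the grasp point (between the pads) lies 19 mm behind it; z points along the fingers, y is the direction in which the jaws open and shut (so a half turn about z gives the same grasp; the last joint's range is limited). The gripper opens to 87 mm and grips with 3 to 60 N. Pads are 19 mm wide; open, the fingers measure 117 mm over their backs; the gripper's body (75 mm by 190 mm) begins 51 mm behind the grasp point.
Start: joints at [-1.287, 0.332, -0.065, 1.46, 0.022, 1.35, -0.088], TCP at [0.189, 0.596, 0.223] pointing down, gripper open.
Joint ranges: [-2.6, 2.6], [-0.5, 2.12], [-1.47, 1.34], [0.16, 2.42], [-1.27, 4.41], [0.06, 2.06], [-2.6, 2.6]. Speed limits (rad/s): [2.22, 2.22, 2.79, 2.79, 3.14, 3.14, 3.14].

## Interface

Orientations are given as a unit quaternion [x, y, z, w].
In Python, from bench import r, eyes, job gives the robot as it stands. The module is installed in compiled form; this text tells all that it offers.
- The arm moves only by the tool play_rows, never from a script. Its argument "motion" is a list of rows, each a list of 7 numbers: the shift along the tool's x, y, z as a fraction of full scale, then the turn, a rotation vector about the tool's x, y, z as a fraction of full scale, then the opening in per cent of the stroke, from 0 (shut) to 100 (fully open). A call has 1 to 5 rows; each row is the pose to reach, as a shift and turn from the pose commanded when the call began, along the tool's axes at that moment; what a row does not reach only later rows make up. Full scale, the value 1, is 0.2 m for a shift and 90 degrees for a turn. A row lasts 1/8 s, in which the tool goes at most 62.5 mm and 10.7 degrees, less where a joint would pass 70% of its speed; a pose out of reach is approached as far as the arm can. A call with a number of a shift or a turn outside -1 to 1 is refused whole. A call with a gripper value outside its range is refused whole. The fingers move at their own pace and stop on an object; "squeeze" is the grip in N (left out, the last holds). Time passes only in rows, so rows that repeat a pose let the fingers close. It gives the time, the measured TCP pose, the force and the opening at its end, in the units of the state.
- r.read_state(): the state, without advancing time (a new reading comes with each control period).
- eyes.camera(name): name is "scene" or "top" or "wrist"; returns a dict with "image" (480x640x3 uint8, red, green, blue), "mtx" (3x3 intrinsics, pixels), "dist" ([k1, k2, p1, p2, k3] as OpenCV has them; the pictures are not rectified), "R" (3x3) and "t" (3): a world point X has camera coordinates R X + t. Camera axes: x right, y down, z forward; pixel columns grow to the right and rows downward; lengths in m; the calibration is good to about 2 mm. A picture is of the moment at which its call begins. There is no depth.
- job.close_job(): hands the job in, once; it reports no verdict.
Trained networks look in a picture, given as the dict that the camera call returned (one of the last four; its "shot" number tells which), for a name from the list of things; names that differ only in an ending like _2 or _b are one class to them, and where a whole thing is asked for, a point or a joint stands for the part that bears it (a point fixed in the world has none). Each returns a list of dicts, best first, with "p" (0 to 1); they miss things now and then, are a little off and sometimes report something else, mostly with a low value. They report only what shows in the picture. A call takes as long as a camera call.
- eyes.regions_of(picture, label): "region" (480x640 bool, what is visible of it) and "xy" ([column, row] in pixels, amid what is visible of it).
- eyes.landmark_of(picture, label): "xy" ([column, row] in pixels: a listed point, or the origin of a listed thing).
The state is a dict: "time": time; "joint_positions": joint angles; "joint_vel": joint speeds; "joint_torque": joint torques, N m; "ee_pos": TCP position; "eef_rot": TCP orientation; "ft_force": force on the tool from outside, world axes, zero at the start; "torque": the same for the moment, N m; "width": finger opening in m.
Only numpy, scipy, OpenCV 4.12 (cv2) and the standard library are available. Lean on these libraries where they do the work, as an engineer would, in place of code of your own. Each camera call takes 0.05 s, during which the arm holds its last target. There are 200 camera calls.

## Working session

There is one attempt and no reset: what is moved stays moved. The work goes in short steps, Python scripts to look and compute and a tool call to move; the robot and the scene stay as the last step left them, time stands still between calls to the robot, and variables do not carry over. Pictures are saved under pics/ and viewed, about 8 in all and at most 12, crops included, and the job is handed in when it is done.

Besides the shell and the picture viewer there is one more tool, called after ">>>" as name(argument=value, ...) on one line, values as JSON. play_rows: Moves the arm, as the interface text tells. Shift numbers are shares of 0.2 m and turn numbers shares of 90 degrees, none past 1 either way. Its arguments: {"type":"object","properties":{"motion":{"type":"array","items":{"type":"array","items":{"type":"number"}}},"squeeze":{"type":"number"}},"required":["motion"]}

```bash
mkdir -p pics; cat > h.py <<'E'
import numpy as np, cv2
from bench import r, eyes, job
names=["gearbox","gate","knob","tag_one","tag_two","tag_three","tag_four","oil_can","bearing","wrench","scale_block"]
def ray(p,xy):
    u=cv2.undistortPoints(np.array([[xy]],float),np.array(p["mtx"]),np.array(p["dist"]))[0,0]
    R=np.array(p["R"]);t=np.array(p["t"])
    return -R.T@t, R.T@np.array([u[0],u[1],1])
def atz(p,xy,z):
    c,d=ray(p,xy); return c+d*(z-c[2])/d[2]
def proj(p,X):
    return cv2.projectPoints(np.array(X,float).reshape(-1,1,3),cv2.Rodrigues(np.array(p["R"]))[0],np.array(p["t"],float),np.array(p["mtx"]),np.array(p["dist"]))[0][:,0]
def save(p,n): cv2.imwrite(f"pics/{n}.png",cv2.cvtColor(p["image"],cv2.COLOR_RGB2BGR))
E
python3 - <<'E'
from h import *
np.set_printoptions(precision=3,suppress=True)
s=r.read_state(); print(s["ee_pos"],s["eef_rot"],s["time"],s["width"])
Z=dict(gearbox=0,gate=.127,knob=.188,tag_one=.115,tag_two=.115,tag_three=.115,tag_four=.115)
for c in ["top","scene"]:
    p=eyes.camera(c); save(p,c+"0")
    print(c, -np.array(p["R"]).T@np.array(p["t"]))
    for n in names:
        print(n,[(round(l["p"],2),np.round(l["xy"],1),atz(p,l["xy"],Z.get(n,0))) for l in eyes.landmark_of(p,n)[:2]])
E
```

```text
[0.189 0.595 0.222] [ 0.153  0.988 -0.001 -0.   ] 0.0 0.08720280477992576
top [0.508 0.032 0.971]
gearbox [(0.78, array([386.9, 261.4]), array([ 0.555, -0.081,  0.   ])), (0.63, array([370.4, 288.6]), array([ 0.496, -0.043,  0.   ]))]
gate [(0.88, array([395.5, 253.8]), array([ 0.563, -0.083,  0.127]))]
knob [(0.76, array([403.6, 256.1]), array([ 0.555, -0.088,  0.188]))]
tag_one [(0.94, array([416.8, 296.8]), array([ 0.481, -0.122,  0.115])), (0.46, array([369.8, 289. ]), array([ 0.497, -0.033,  0.115]))]
tag_two [(0.55, array([366. , 289.5]), array([ 0.496, -0.025,  0.115]))]
tag_three [(0.9, array([376.7, 215.5]), array([ 0.639, -0.05 ,  0.115]))]
tag_four [(0.77, array([421.7, 217.3]), array([ 0.634, -0.138,  0.115]))]
oil_can [(0.85, array([308. , 267.1]), array([0.546, 0.093, 0.   ]))]
bearing [(0.93, array([472.6, 264.5]), array([ 0.544, -0.266,  0.   ]))]
wrench [(0.85, array([268.8, 252.8]), array([0.579, 0.179, 0.   ]))]
scale_block [(0.84, array([523. , 282.6]), array([ 0.503, -0.372,  0.   ]))]
scene [ 1.058 -0.405  1.114]
gearbox [(0.67, array([269.5, 291. ]), array([ 0.
[... 174 characters left out ...]
ay([262.7, 240.5]), array([ 0.554, -0.074,  0.188]))]
tag_one [(0.71, array([225.7, 256.1]), array([ 0.491, -0.13 ,  0.115]))]
tag_two [(0.74, array([267.6, 227.1]), array([ 0.496, -0.017,  0.115]))]
tag_three [(0.84, array([301.4, 272.2]), array([ 0.629, -0.04 ,  0.115]))]
tag_four [(0.91, array([263.4, 299.9]), array([ 0.624, -0.139,  0.115]))]
oil_can [(0.89, array([313.3, 243.5]), array([0.542, 0.076, 0.   ]))]
bearing [(0.74, array([198.3, 338.5]), array([ 0.548, -0.271,  0.   ])), (0.32, array([267.5, 291.2]), array([ 0.564, -0.087,  0.   ]))]
wrench [(0.84, array([355.5, 227.1]), array([0.578, 0.183, 0.   ]))]
scale_block [(0.8, array([147.7, 351.8]), array([ 0.498, -0.368,  0.   ]))]
```

```bash
python3 -c "
import cv2
a=cv2.imread('pics/top0.png')[170:340,280:560];b=cv2.imread('pics/scene0.png')[170:370,130:410]
cv2.imwrite('pics/c0.png',cv2.vconcat([cv2.resize(a,(560,340)),cv2.resize(b,(560,400))])[:, :][:600*2]) 
i=cv2.imread('pics/c0.png');cv2.imwrite('pics/c0.png',cv2.resize(i,None,fx=.81,fy=.81,interpolation=cv2.INTER_AREA))
cv2.imwrite('pics/t1.png',cv2.resize(a,(784,476),interpolation=cv2.INTER_CUBIC))"
```

```text
(no output)
```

View pics/t1.png

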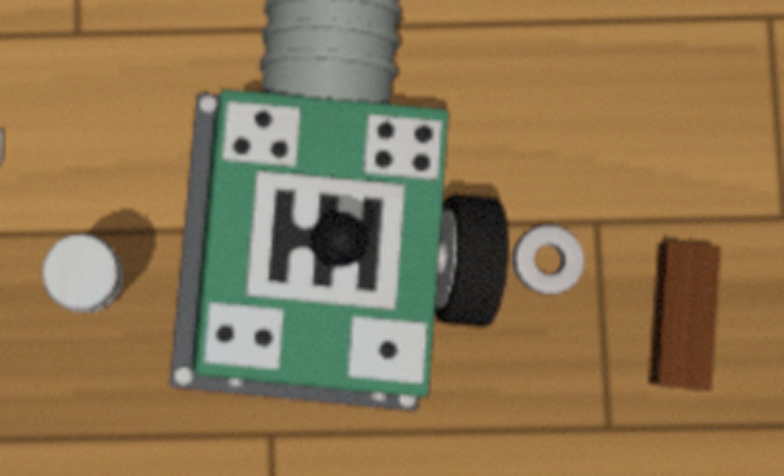

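View pics/scene0.png

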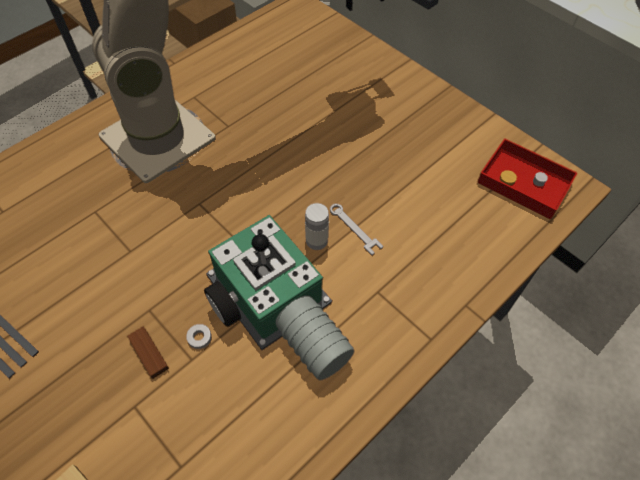

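```bash
cat >> h.py <<'E'
from scipy.optimize import least_squares
C=dict(tag_one=(-1,-1),tag_two=(-1,1),tag_three=(1,1),tag_four=(1,-1))
def g2w(g,P):
    x,y,a=g; c,s=np.cos(a),np.sin(a); P=np.atleast_2d(P)
    return np.c_[x+c*P[:,0]-s*P[:,1], y+s*P[:,0]+c*P[:,1], P[:,2]]
def knobg(st,cr): return np.array([.18*np.sin(st),.18*np.cos(st)*np.sin(cr),.011+.18*np.cos(st)*np.cos(cr)])
def blob(p,pred,rad=14):  # dark blob centre of knob by region network
    L=eyes.regions_of(p,"knob")
    L=[l for l in L if np.linalg.norm(np.array(l["xy"])-pred)<40]
    return L
E
python3 - <<'E'
from h import *
np.set_printoptions(precision=4,suppress=True)
ob=[];K=[]
for c in ["top","scene"]:
    p=eyes.camera(c)
    for n in list(C)+["gate"]:
        X=(0,0,.127) if n=="gate" else (C[n][0]*.07,C[n][1]*.049,.115)
        q=atz(p,(0,0),0) if 0 else proj(p,g2w((.56,-.084,-.06),X))[0]
        L=[l for l in eyes.landmark_of(p,n) if np.linalg.norm(np.array(l["xy"])-q)<15]
        if L: ob.append((p,X,np.array(L[0]["xy"]),n,c))
    for l in eyes.regions_of(p,"knob")[:1]:
        m=l["region"]; ys,xs=np.nonzero(m); k=p["image"].astype(int).max(2)<60
        ys2,xs2=np.nonzero(m&k)
        print(c,"knob region",l["p"],m.sum(),xs.min(),xs.max(),ys.min(),ys.max(),"dark",xs2.mean(),ys2.mean(),len(xs2))
    K.append(p)
f=lambda g:np.concatenate([proj(p,g2w(g,X))[0]-xy for p,X,xy,_,_ in ob])
s=least_squares(f,[.56,-.084,-.06],loss="soft_l1"); print(s.x)
for o,e in zip(ob,f(s.x).reshape(-1,2)): print(o[3],o[4],e)
for st in [-.2,-.1,-.05,0,.05]:
    print(st,[proj(p,g2w(s.x,knobg(st,0)))[0] for p in K])
E
```

```text
top knob region 0.56 355 391 411 244 265 dark 400.8611111111111 254.64506172839506 324
scene knob region 0.83 280 252 268 234 263 dark 260.19457013574663 242.61990950226243 221
[ 0.5631 -0.0826 -0.1089]
tag_one top [-1.8046 -0.4703]
tag_two top [0.4483 0.2191]
tag_three top [2.5902 2.1394]
tag_four top [-2.0792 -1.1794]
gate top [-0.1124  1.8742]
tag_one scene [-1.5967 -0.4723]
tag_two scene [-0.2162  2.4619]
tag_three scene [2.8736 0.9852]
tag_four scene [-0.96    0.1877]
gate scene [ 2.3237 -0.2278]
-0.2 [array([398.5992, 271.5078]), array([252.22  , 233.9186])]
-0.1 [array([399.5489, 261.3714]), array([257.0468, 239.1153])]
-0.05 [array([399.9733, 256.2742]), array([259.5443, 241.9569])]
0 [array([400.3616, 251.1864]), array([262.0871, 244.9501])]
0.05 [array([400.7123, 246.1292]), array([264.6669, 248.086 ])]
```

>>> play_rows(motion=[[-0.2,-0.2,-0.1,0,0,-0.065,0],[-0.4,-0.4,-0.2,0,0,-0.13,0],[-0.6,-0.6,-0.3,0,0,-0.13,0],[-0.8,-0.8,-0.3,0,0,-0.13,0],[-1,-1,-0.3,0,0,-0.13,0]])

```text
time: 2.52
ee_pos: [0.3198, 0.3431, 0.283]
eef_rot: [0.051, 0.999, 0.001, 0.0]
ft_force: [0.7, 0.4, 0.1]
width: 0.0446
```

>>> play_rows(motion=[[-0.12,-0.24,0,0,0,0,0],[-0.24,-0.48,0,0,0,0,0],[-0.36,-0.72,0,0,0,0,0],[-0.56,-1,0,0,0,0,0]])

```text
time: 3.02
ee_pos: [0.407, 0.1385, 0.2829]
eef_rot: [0.051, 0.999, 0.001, 0.0]
ft_force: [1.2, -0.5, -1.0]
width: 0.0058
```

>>> play_rows(motion=[[-0.15,-0.28,0,0,0,0,0],[-0.3,-0.56,0,0,0,0,0],[-0.45,-0.84,0,0,0,0,0],[-0.56,-1,0,0,0,0,0],[-0.56,-1,0,0,0,0,0]])

```text
time: 3.65
ee_pos: [0.4982, -0.0738, 0.2826]
eef_rot: [0.054, 0.999, -0.001, 0.0]
ft_force: [-1.1, 0.3, 0.2]
width: 0.0004
```

```bash
python3 - <<'E'
from h import *
np.set_printoptions(precision=4,suppress=True)
s=r.read_state(); print(s["ee_pos"],s["eef_rot"],s["time"],s["width"],s["ft_force"])
p=eyes.camera("wrist"); save(p,"w1")
print(-np.array(p["R"]).T@np.array(p["t"]), p["R"])
g=(.563,-.083,-.103)
for n in C: print(n,proj(p,g2w(g,(C[n][0]*.07,C[n][1]*.049,.117))),[(l["p"],l["xy"]) for l in eyes.landmark_of(p,n)[:2]])
print(proj(p,g2w(g,(0,0,.127))),proj(p,g2w(g,knobg(-.037,0))))
E
```

```text
[ 0.4982 -0.0738  0.2826] [ 0.0539  0.9985 -0.0006  0.0002] 3.65 0.00040241478496744524 [-1.1324  0.3366  0.1552]
[ 0.4213 -0.066   0.4448] [[ 0.1082  0.9941 -0.0008]
 [ 0.9539 -0.1036  0.2816]
 [ 0.2799 -0.0312 -0.9595]]
tag_one [[248.2278 206.086 ]] [(0.9, [248.9, 198.1])]
tag_two [[373.7676 205.4387]] [(0.86, [373.8, 201.7]), (0.26, [309.7, 246.0])]
tag_three [[368.2403 362.4951]] []
tag_four [[255.9508 362.9804]] []
[[311.5043 293.6352]] [[311.0056 324.4888]]
```

View pics/w1.png

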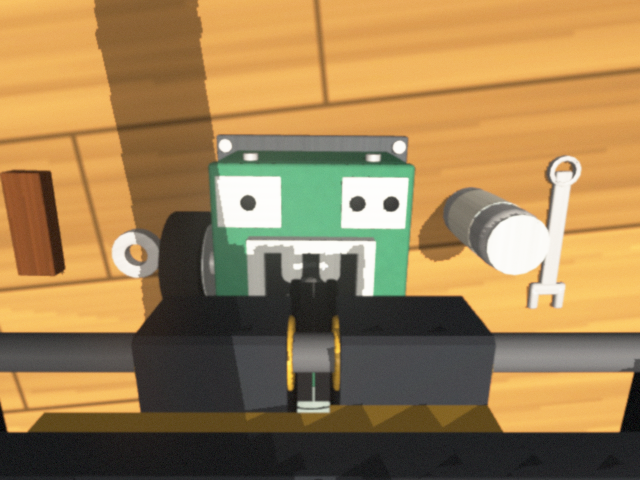

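```bash
cat > fit.py <<'E'
from h import *
np.set_printoptions(precision=4,suppress=True)
def fit(views,g0=(.561,-.0825,-.107)):
    ob=[]
    for c,p,im in views:
        w=((im.min(2)>150)&(im.max(2).astype(int)-im.min(2)<45)).astype(np.uint8)
        n,lab,st,cen=cv2.connectedComponentsWithStats(w,connectivity=4)
        for t,(a,b) in C.items():
            X=np.array((a*.07,b*.049,.117)); q=proj(p,g2w(g0,X))[0]
            co=proj(p,g2w(g0,X+np.array([[-.02,-.025,0],[.02,-.025,0],[.02,.025,0],[-.02,.025,0]])))
            A=cv2.contourArea(co.astype(np.float32))
            for i in range(1,n):
                m=(lab==i); 
                if not(.4*A<st[i,4]<1.5*A): continue
                cs,_=cv2.findContours(m.astype(np.uint8),0,2); h=cv2.convexHull(max(cs,key=len)); M=cv2.moments(h)
                if M["m00"]==0: continue
                xy=np.array([M["m10"],M["m01"]])/M["m00"]
                if np.linalg.norm(xy-q)<12: ob.append((p,X,xy,t,c))
    f=lambda g:np.concatenate([proj(p,g2w(g,X))[0]-xy for p,X,xy,_,_ in ob])
    s=least_squares(f,g0,loss="soft_l1")
    for o,e in zip(ob,f(s.x).reshape(-1,2)): print(o[3],o[4],o[2],e)
    print("pose",s.x); return s.x
if __name__=="__main__":
    V=[]
    for c,f in (("top","top0"),("scene","scene0"),("wrist","w1")):
        V.append((c,eyes.camera(c),cv2.imread(f"pics/{f}.png")))
    for k in V: fit([k])
    g=fit(V)
    for st in (-.06,-.04,-.02,0): print(st,[proj(p,g2w(g,knobg(st,0)))[0] for c,p,_ in V])
E
python3 fit.py
```

```text
tag_one top [418.0265 294.5284] [-0.0177 -0.0293]
tag_two top [366.6908 289.572 ] [ 0.0582 -0.0716]
tag_three top [373.0224 217.4208] [-0.0057  0.0339]
tag_four top [423.4941 222.0389] [-0.0347  0.0709]
pose [ 0.5601 -0.0834 -0.116 ]
tag_one scene [226.4587 251.5777] [ 0.2049 -0.2462]
tag_two scene [265.405  227.6886] [-0.2253  0.857 ]
tag_three scene [302.6413 273.8342] [ 0.0663 -0.085 ]
tag_four scene [263.209  299.3105] [-0.0517 -0.2638]
pose [ 0.5594 -0.0816 -0.1224]
tag_one wrist [248.7768 201.3663] [-0.3701  0.0121]
tag_two wrist [373.9    202.3317] [0.3706 0.017 ]
pose [ 0.5593 -0.0783 -0.1094]
tag_one top [418.0265 294.5284] [-1.8046  0.5406]
tag_two top [366.6908 289.572 ] [-1.67  -0.082]
tag_three top [373.0224 217.4208] [-0.8963  0.1087]
tag_four top [423.4941 222.0389] [-0.9765  0.7086]
tag_one scene [226.4587 251.5777] [ 0.6077 -0.5802]
tag_two scene [265.405  227.6886] [0.2755 0.6883]
tag_three scene [302.6413 273.8342] [ 0.3146 -0.0995]
tag_four scene [263.209  299.3105] [ 0.072  -0.4528]
tag_one wrist [248.7768 201.3663] [-1.9276 -0.4895]
tag_two wrist [373.9    202.3317] [-1.2689  1.7203]
pose [ 0.5595 -0.0808 -0.1273]
-0.06 [array([398.8472, 259.3387]), array([258.635 , 239.7103]), array([306.9312, 314.9747])]
-0.04 [array([399.0479, 257.3026]), array([259.6131, 240.8898]), array([306.8077, 320.0773])]
-0.02 [array([399.2429, 255.2686]), array([260.5982, 242.0934]), array([306.6863, 325.1003])]
0 [array([399.432 , 253.2378]), array([261.5897, 243.3206]), array([306.5671, 330.0387])]
```

>>> play_rows(motion=[[0,0,0.2,0,0,0,0],[0,0,0.4,0,0,0,0],[0,0,0.565,0,0,0,0],[-0.06,0,0.565,0,0,0,0],[-0.1,0,0.565,0,0,0,0]])

```text
time: 4.68
ee_pos: [0.5193, -0.0724, 0.171]
eef_rot: [0.051, 0.999, 0.0, 0.001]
ft_force: [-0.1, -0.7, 1.1]
width: 0.0005
```

>>> play_rows(motion=[[-0.02,0,0,0,0,0,0],[-0.04,0,0,0,0,0,0],[-0.055,0,0,0,0,0,0],[-0.065,0,0,0,0,0,0],[-0.065,0,0,0,0,0,0]])

```text
time: 5.3
ee_pos: [0.5303, -0.0739, 0.1695]
eef_rot: [0.051, 0.999, 0.0, -0.0]
ft_force: [-3.7, 1.4, 2.2]
width: 0.0004
```

```bash
cat >> h.py <<'E'
G=(.5598,-.0825,-.117)
def tcpg():
    s=r.read_state(); d=np.array(s["ee_pos"])[:2]-G[:2]; c,q=np.cos(G[2]),np.sin(G[2])
    print("tcp g mm",1e3*np.array([c*d[0]+q*d[1],-q*d[0]+c*d[1],s["ee_pos"][2]]).round(4),"F",np.round(s["ft_force"],1),"t",s["time"],s["eef_rot"])
E
python3 - <<'E'
from h import *
tcpg()
p=eyes.camera("scene"); save(p,"s2"); q=eyes.camera("top"); save(q,"t2")
a=cv2.imread("pics/s2.png")[195:325,190:350]; b=cv2.imread("pics/t2.png")[190:310,340:460]
cv2.imwrite("pics/c2.png",cv2.hconcat([cv2.resize(a,(400,325),interpolation=2),cv2.resize(b,(325,325),interpolation=2)]))
for st in (-.02,0,.02): print(st,[proj(k,g2w(G,knobg(st,0)))[0] for k in (p,q)])
E
```

```text
tcp g mm [-30.3   5.1 169.5] F [-3.7  1.4  2.2] t 5.3 [ 5.13176084e-02  9.98682328e-01  9.49036343e-05 -3.18737143e-04]
-0.02 [array([260.01445462, 242.68738811]), array([400.23216518, 255.0951568 ])]
0 [array([261.02145279, 243.90687463]), array([400.39974576, 253.06235634])]
0.02 [array([262.03438315, 245.14926955]), array([400.5612878 , 251.03429973])]
```

View pics/c2.png

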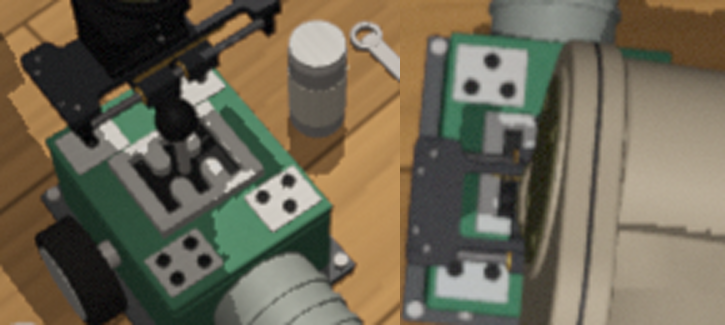

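>>> play_rows(motion=[[-0.006,0,0,0,0,0,0],[-0.012,0,0,0,0,0,0],[-0.012,0,0,0,0,0,0]])

```text
time: 5.78
ee_pos: [0.533, -0.0742, 0.1695]
eef_rot: [0.051, 0.999, -0.0, 0.0]
ft_force: [-2.1, 0.7, 2.9]
width: 0.0007
```

```bash
python3 - <<'E'
from h import *
tcpg()
p=eyes.camera("scene"); save(p,"s3")
for f in ("s2","s3"):
    im=cv2.imread(f"pics/{f}.png").max(2)[228:262,245:285]
    print(f); 
    for r_ in range(5,30): print("".join("#" if v<45 else ("+" if v<80 else ".") for v in im[r_]),228+r_)
E
```

```text
tcp g mm [-27.6   5.1 169.5] F [-2.1  0.7  2.9] t 5.775 [ 5.12794074e-02  9.98684346e-01 -4.60266656e-06  1.76491487e-06]
s2
..+##############....................... 233
++.+#############+...................... 234
++++###############..................... 235
...+################+................... 236
....#################+.................. 237
.......###############+............+.... 238
.......+###############...........++++.. 239
.......################+..........+++++. 240
.......################+..........++++++ 241
.......#################+..........+++++ 242
.......##################+..........++++ 243
.......##################++..........+++ 244
.......+##################+...........++ 245
........###################++..........+ 246
........+###################++.........+ 247
.........+###########+.+#####+.......... 248
..........##########+...+#####+......... 249
..........+########+.....######+........ 250
..........++######+......+#####+........ 251
..........++##+++++......+######+....... 252
..........+####++++......########+...... 253
..........+####++++.....+#####
[... 577 characters left out ...]
######..........+++++ 242
.......+#################+..........++++ 243
.......+##################+..........+++ 244
........##################++..........++ 245
........###################+..........++ 246
.........###################+..........+ 247
.........+#############+#####+.......... 248
..........############..+#####+......... 249
..........+##########....######+........ 250
..........++########+....+#####+........ 251
.........+++#######+.....+######+....... 252
..........+####+++++.....+#######+...... 253
..........+####+++++....+#########+..... 254
...........+####+++++..++######++##+.... 255
............####+++++++++#####++####+... 256
+............###++++++++###+++++####+... 257
```

>>> play_rows(motion=[[0.04,0,0,0,0,0,0],[0.04,0,-0.28,0,0,0,0],[0,-0.14,-0.35,0,0,0,0],[-0.138,-0.29,-0.35,0,0,0,0],[-0.138,-0.29,-0.3,0,0,0,0]])

```text
time: 6.45
ee_pos: [0.5552, -0.1374, 0.2299]
eef_rot: [0.053, 0.999, -0.001, 0.001]
ft_force: [-0.3, 0.0, -0.3]
width: 0.0004
```

>>> play_rows(motion=[[0,0,0.15,0,0,0,0],[0,0,0.3,0,0,0,0],[0,0.04,0.3,0,0,0,0],[0,0.06,0.3,0,0,0,0],[0,0.06,0.3,0,0,0,0]])

```text
time: 7.08
ee_pos: [0.5565, -0.122, 0.1708]
eef_rot: [0.051, 0.999, 0.0, 0.001]
ft_force: [0.8, -0.1, 0.4]
width: -0.0
```

```bash
python3 - <<'E'
from h import *
tcpg()
p=eyes.camera("scene"); save(p,"s4")
a=p["image"][200:320,200:340,::-1]; cv2.imwrite("pics/c4.png",cv2.resize(a,(560,480),interpolation=2))
E
```

```text
tcp g mm [  1.3 -39.6 170.8] F [ 0.8 -0.1  0.4] t 7.075 [5.06711020e-02 9.98714871e-01 2.36474118e-04 9.94613446e-04]
```

View pics/c4.png

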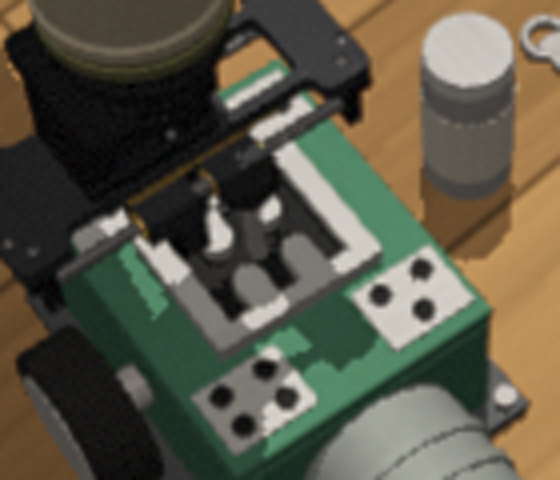

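The finger block (165,220) stands on the −y side of the knob (~240,175), with the stem near neutral. Next I push +y in small steps.

>>> play_rows(motion=[[0,0.025,0,0,0,0,0],[0,0.045,0,0,0,0,0],[0,0.06,0,0,0,0,0],[0,0.075,0,0,0,0,0]])

```text
time: 7.62
ee_pos: [0.5572, -0.1084, 0.1697]
eef_rot: [0.052, 0.999, -0.0, 0.0]
ft_force: [-0.3, -3.0, 2.0]
width: 0.0002
```

>>> play_rows(motion=[[0,0.02,0,0,0,0,0],[0,0.04,0,0,0,0,0],[0,0.06,0,0,0,0,0]])

```text
time: 8.0
ee_pos: [0.5587, -0.0958, 0.1697]
eef_rot: [0.051, 0.999, 0.0, 0.0]
ft_force: [-0.4, -1.4, 3.5]
width: 0.0002
```

>>> play_rows(motion=[[0,0.02,0,0,0,0,0],[0,0.04,0,0,0,0,0]])

```text
time: 8.25
ee_pos: [0.5593, -0.0876, 0.1695]
eef_rot: [0.051, 0.999, 0.0, 0.0]
ft_force: [-0.5, -2.5, 2.9]
width: 0.0004
```

>>> play_rows(motion=[[0,0.02,0,0,0,0,0],[0,0.04,0,0,0,0,0],[0,0.06,0,0,0,0,0],[0,0.07,0,0,0,0,0]])

```text
time: 8.75
ee_pos: [0.5605, -0.0737, 0.1692]
eef_rot: [0.051, 0.999, 0.0, -0.0]
ft_force: [0.2, -3.4, -1.0]
width: -0.0
```

>>> play_rows(motion=[[0,0.01,0,0,0,0,0],[0,0.02,0,0,0,0,0],[0,0.02,0,0,0,0,0]])

```text
time: 9.12
ee_pos: [0.561, -0.0698, 0.1694]
eef_rot: [0.051, 0.999, 0.0, -0.0]
ft_force: [0.4, -0.4, -0.5]
width: 0.0006
```

```bash
python3 - <<'E'
from h import *
tcpg()
p=eyes.camera("scene"); save(p,"s5")
for cr in (.2,.25,.266,.28): print(proj(p,g2w(G,knobg(0,cr))))
a=p["image"][200:320,200:340,::-1]; cv2.imwrite("pics/c5.png",cv2.resize(a,(560,480),interpolation=2))
E
```

```text
tcp g mm [ -0.3  12.8 169.4] F [ 0.4 -0.4 -0.5] t 9.125 [ 5.11643255e-02  9.98690224e-01  1.67768130e-04 -1.41622828e-04]
[[276.01931336 235.85020901]]
[[279.66946394 234.21379111]]
[[280.8245487  233.72368901]]
[[281.82957563 233.30834131]]
```

View pics/c5.png

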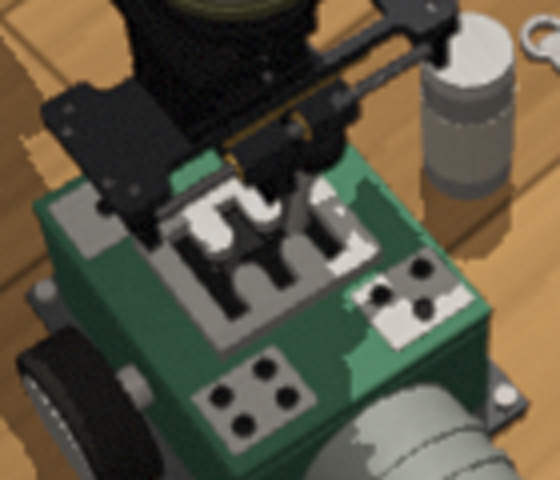

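>>> play_rows(motion=[[0,0.007,0,0,0,0,0],[0,0.007,0,0,0,0,0],[0,-0.04,0,0,0,0,0],[0,-0.04,-0.3,0,0,0,0],[0.1,0,-0.37,0,0,0,0]])

```text
time: 9.8
ee_pos: [0.5428, -0.0693, 0.2469]
eef_rot: [0.052, 0.999, 0.0, 0.002]
ft_force: [0.5, 0.3, -0.5]
width: 0.0006
```

>>> play_rows(motion=[[0.11,0.16,0,0,0,0,0],[0.11,0.16,0,0,0,0,0],[0.11,0.16,0.2,0,0,0,0],[0.11,0.16,0.38,0,0,0,0],[0.11,0.16,0.38,0,0,0,0]])

```text
time: 10.42
ee_pos: [0.5213, -0.0347, 0.1658]
eef_rot: [0.052, 0.999, -0.001, -0.002]
ft_force: [1.0, 0.5, 0.6]
width: 0.0002
```

```bash
python3 - <<'E'
from h import *
tcpg()
p=eyes.camera("scene"); save(p,"s6")
print(proj(p,g2w(G,knobg(0,.262))))
a=p["image"][200:320,200:340,::-1]; cv2.imwrite("pics/c6.png",cv2.resize(a,(560,480),interpolation=2))
E
```

```text
tcp g mm [-43.9  43.  165.8] F [1.  0.5 0.6] t 10.425 [ 5.16981809e-02  9.98660571e-01 -5.38643157e-04 -2.01809640e-03]
[[280.53641269 233.84467614]]
```

View pics/c6.png

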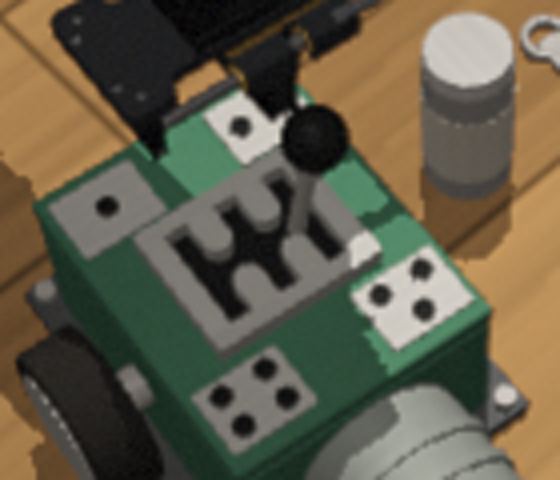

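>>> play_rows(motion=[[-0.04,0.01,0,0,0,0,0],[-0.07,0.015,0,0,0,0,0],[-0.09,0.015,0,0,0,0,0],[-0.105,0.015,0,0,0,0,0],[-0.12,0.015,0,0,0,0,0]])

```text
time: 11.1
ee_pos: [0.5469, -0.0334, 0.1676]
eef_rot: [0.051, 0.999, 0.0, -0.0]
ft_force: [-2.5, 0.5, 2.6]
width: 0.0005
```

>>> play_rows(motion=[[-0.015,0,0,0,0,0,0],[-0.03,0,0,0,0,0,0]])

```text
time: 11.35
ee_pos: [0.5517, -0.0332, 0.1673]
eef_rot: [0.051, 0.999, 0.001, -0.001]
ft_force: [-10.7, 6.1, 6.8]
width: 0.0005
```

```bash
python3 - <<'E'
from h import *
tcpg()
p=eyes.camera("scene"); save(p,"s7")
print([proj(p,g2w(G,knobg(a,.262)))[0] for a in (0,.05,.1)])
tcpg()
a=p["image"][200:320,200:340,::-1]; cv2.imwrite("pics/c7.png",cv2.resize(a,(560,480),interpolation=2))
E
```

```text
tcp g mm [-13.8  48.  167.3] F [-10.7   6.1   6.8] t 11.35 [ 5.10784032e-02  9.98693309e-01  6.53925529e-04 -1.49805418e-03]
[array([280.53641269, 233.84467614]), array([283.07299489, 236.91392505]), array([285.58262719, 240.14236271])]
tcp g mm [-13.4  48.3 167.3] F [-6.4  4.7  3.9] t 11.4 [ 5.08563730e-02  9.98704835e-01  7.54468061e-04 -1.30878361e-03]
```

View pics/c7.png

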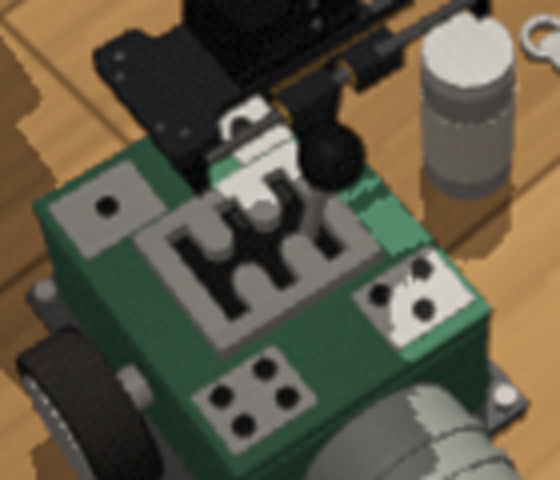

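The knob (332,156) is now about 0.07 rad in. The stem is sliding past the tongue nose and the force is easing, so I continue with a slight +y drag.

>>> play_rows(motion=[[-0.008,0.008,0,0,0,0,0],[-0.016,0.016,0,0,0,0,0],[-0.016,0.016,0,0,0,0,0]])

```text
time: 11.78
ee_pos: [0.5559, -0.0311, 0.1671]
eef_rot: [0.051, 0.999, -0.0, -0.001]
ft_force: [-3.7, 0.9, -1.0]
width: 0.0003
```

>>> play_rows(motion=[[-0.012,0.004,0,0,0,0,0],[-0.024,0.004,0,0,0,0,0]])

```text
time: 12.02
ee_pos: [0.5604, -0.0308, 0.1669]
eef_rot: [0.051, 0.999, 0.0, -0.001]
ft_force: [-6.1, 1.6, -0.6]
width: 0.0003
```

>>> play_rows(motion=[[-0.015,0,0,0,0,0,0],[-0.03,0,0,0,0,0,0],[-0.045,0,0,0,0,0,0],[-0.055,0,0,0,0,0,0]])

```text
time: 12.52
ee_pos: [0.5714, -0.032, 0.1667]
eef_rot: [0.051, 0.999, -0.0, -0.001]
ft_force: [-4.1, 0.7, -4.0]
width: 0.0002
```

>>> play_rows(motion=[[-0.01,0,0,0,0,0,0],[-0.02,0,0,0,0,0,0],[-0.02,0,0,0,0,0,0]])

```text
time: 12.9
ee_pos: [0.5765, -0.0325, 0.1677]
eef_rot: [0.051, 0.999, -0.0, 0.0]
ft_force: [-2.6, -0.0, -3.8]
width: 0.0006
```

```bash
python3 -c "
from h import *
tcpg()"
```

```text
tcp g mm [ 10.7  51.6 167.7] F [-2.6 -0.  -3.8] t 12.9 [ 5.13266876e-02  9.98681824e-01 -3.57825249e-05  4.28651965e-04]
```

>>> play_rows(motion=[[-0.005,0,0,0,0,0,0],[-0.01,0,0,0,0,0,0]])

```text
time: 13.15
ee_pos: [0.5778, -0.0326, 0.1676]
eef_rot: [0.051, 0.999, 0.0, -0.0]
ft_force: [-7.4, 0.3, -2.4]
width: 0.0006
```

Force is rising at the stop, so I back off, lift clear and look.

>>> play_rows(motion=[[0.04,0,0,0,0,0,0],[0.12,0,0,0,0,0,0],[0.2,0,-0.2,0,0,0,0],[0.4,0,-0.5,0,0,0,0],[0.6,0,-0.7,0,0,0,0]])

```text
time: 13.78
ee_pos: [0.461, -0.0208, 0.3073]
eef_rot: [0.052, 0.999, 0.0, 0.002]
ft_force: [0.8, 1.5, 0.3]
width: 0.0005
```

>>> play_rows(motion=[[0.05,0.25,-0.05,0,0,0,0],[0.1,0.5,-0.1,0,0,0,0],[0.1,0.75,-0.1,0,0,0,0],[0.1,1,-0.1,0,0,0,0],[0.1,1,-0.1,0,0,0,0]])

```text
time: 14.4
ee_pos: [0.4614, 0.1846, 0.3251]
eef_rot: [0.048, 0.999, 0.001, 0.001]
ft_force: [1.5, -1.2, -0.1]
width: 0.0005
```

```bash
python3 - <<'E'
from h import *
tcpg()
P=[eyes.camera(c) for c in("scene","top")]
for p,n in zip(P,"st"):
    save(p,"f"+n)
    for l in eyes.regions_of(p,"knob")[:1]:
        m=l["region"]&(p["image"].max(2)<60); y,x=np.nonzero(m); print(l["p"],x.mean(),y.mean(),m.sum())
    print([(a,b,proj(p,g2w(G,knobg(a,b)))[0].round(1)) for a,b in((.185,.25),(.22,.25),(.22,.275))])
    for o in ("oil_can","bearing","wrench","scale_block"):
        print(o,[l["xy"] for l in eyes.landmark_of(p,o)[:1]])
a=P[0]["image"][200:320,200:340,::-1]; b=P[1]["image"][190:310,340:460,::-1]
cv2.imwrite("pics/cf.png",cv2.hconcat([cv2.resize(a,(420,360),interpolation=2),cv2.resize(b,(360,360),interpolation=2)]))
E
```

```text
tcp g mm [-128.9  253.8  325.1] F [ 1.5 -1.2 -0.1] t 14.4 [4.82956882e-02 9.98832622e-01 5.23129009e-04 8.03723945e-04]
0.52 290.88235294117646 248.54901960784315 204
[(0.185, 0.25, array([288.9, 246.3])), (0.22, 0.25, array([290.6, 248.9])), (0.22, 0.275, array([292.4, 248.1]))]
oil_can [[315.5, 242.1]]
bearing [[198.4, 340.0]]
wrench [[357.2, 227.7]]
scale_block [[147.6, 354.8]]
0.79 376.9814126394052 229.46468401486987 269
[(0.185, 0.25, array([376.8, 232.7])), (0.22, 0.25, array([377.2, 229.4])), (0.22, 0.275, array([374.7, 229.2]))]
oil_can [[308.7, 268.6]]
bearing [[475.0, 264.5]]
wrench [[267.8, 254.9]]
scale_block [[525.0, 282.2]]
```

View pics/cf.png

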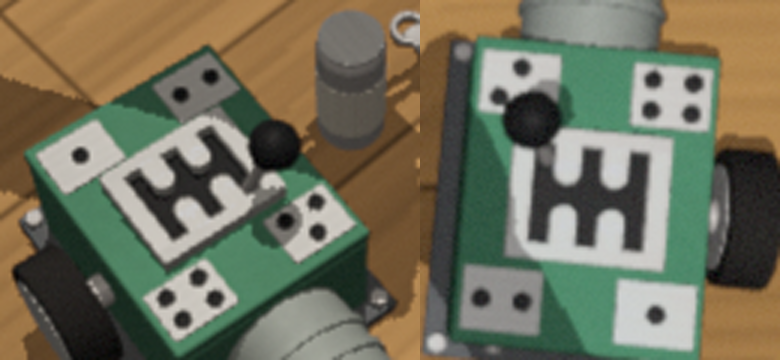

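The knob stands in the three-stud corner, at (275,145) in the left crop and (532,118) in the right. Both cameras agree on a stroke of about 0.22 and a cross of about 0.25. The bystanders haven't moved and the arm is clear.

```bash
python3 -c "
from bench import job
print(job.close_job())"
```

```text
the job is handed in; nothing more can be done
None
```

The lever is in third speed: it rests in the corner slot beside the three-stud tag (the gearbox's +x, +y corner), and the job has been handed in. Only closed-finger pushes were used: to neutral, across to the +y leg, then +x to the end stop.

- **Lever position:** after I backed away, the scene and top cameras agreed on a stroke of about 0.22 rad and a cross of about 0.25 rad. The limits are 0.185 and 0.235, so the cross margin is the smaller one.
- **Forces:** the highest wrist reading I saw was about 14 N, when the stem slid past a tongue nose in the last push. It eased once I added a little +y motion. The final push ended at about 8 N as the lever met the stop.
- **Bystanders:** detections at the end were within 1–3 pixels of the first ones, which is the networks' usual scatter. None of them looked moved in the pictures.
- **Arm:** it finished clear of everything, more than 0.2 m from the lever, at about 15 s of the 51 s allowed.
- **Disagreements:** the networks' first gearbox position and yaw were a few millimetres and about 0.01 rad off. I replaced them with a fit to the tag plates. The wrist camera put the gearbox about 3–5 mm further to +y than the other two cameras, so I relied on those two.

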